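Take the used filter out of the bench dust extractor

TASK

Pinch the two sprung tabs of the filter cartridge together, lift the cartridge out of the dust extractor and set it down upright in the steel tray, lowering it onto the tray floor before you let go. Then slide the extractor's shutter fully closed over the empty bay. Leave the weight, the flat tin and the paste pot where they are.

Things in the scene. Friction and masses are not known exactly. Their poses are not given: they have to be found in the camera images.
- extractor: grey box-shaped bench dust extractor, fixed to the table, 130 (its x) x 270 (its y) x 75 mm high; origin at the centre of its underside; flat deck at z = 75 mm. Hose port on its +x side, grille on its -x side. Two low rails on the deck (tops at z = 80.5 mm, x = +-45 to +-53 mm) run along its y and guide the shutter.
- bay (a point): centre of the cartridge bay at deck height (extractor's x 0, y +65 mm, z 75 mm): a rectangular opening in the deck, 66 (extractor's x) x 95 (y) mm; bay floor 63 mm below this point
- cartridge: white filter cartridge with pleated paper sides, 0.25 kg, at the start snapped into the bay, its axes parallel to the extractor's; origin at the centre of its underside, z up. Lower block 58 (x) x 90 (y) x 40 mm high; above it a core 32 (x) x 80 (y) mm up to z = 62 mm, level with the deck. A grey sprung tab stands on its +x side and another on its -x side. Clear of the extractor when raised 70 mm.
- tab_grip (a point): midpoint between the two tabs (cartridge's x 0, y 0, z 92 mm), a good TCP point with the fingers closing along the cartridge's x, fingertips then 10 mm above the deck. Tabs: upright, 28 mm wide (y), 6 mm thick (x), tops at cartridge z = 105 mm, 42 mm above the deck; 62 mm over their outer faces when free, 44 mm when fully in, where they are solid and can be lifted by.
- tab_far (a joint): how far the tab on the cartridge's +x side is pushed in: 0 = sprung out, 0.009 m = fully in. Its barb hooks under the edge of the deck until it is in by about 4 to 5 mm. It takes 2 N to start and 5.5 N to go fully in; grip the two with 15 to 30 N to pinch and lift.
- tab_near (a joint): the same for the tab on the cartridge's -x side
- shutter (a joint): position of the flat aluminium shutter (90 x 110 x 4 mm plate) that slides on the deck towards the extractor's +y: 0 = fully open, 0.12 m = fully closed over the bay, against its stop. At the start it is clear of the bay. It moves with about 2 N and stays where it is left; the cartridge's tabs block it while the cartridge is in.
- shutter_handle (a point): centre of the top of the shutter's handle, an upright aluminium bar 52 mm (extractor's x) x 12 mm (extractor's y), standing 30 mm above the shutter plate; its top is at z = 110 mm, the top of the plate at z = 80 mm. It can be pushed from its -y side or pinched across its 12 mm.
- tray: shallow open steel tray standing loose on the table, 150 (its x) x 190 (its y) mm, walls 22 mm high and 4 mm thick, floor 4 mm thick; origin at the centre of its underside
- weight_1: wooden turned paperweight with a knob, 52 mm across, 46 mm high; origin at the centre of its underside; leave it alone
- tin_wax: round flat tin, 66 mm across, 22 mm high; origin at the centre of its underside; leave it alone
- paste_pot: white open pot of paste, 65 mm across, 44 mm high; origin at the centre of its underside; leave it alone

How it is judged:
By the outcome, as a careful person would: the job done as asked, in the order asked, and still so for the second after the job is handed in, with the robot touching nothing.
It also fails if it takes over 58 s, if anything falls off the work surface, if the arm or the gripper's body presses on something with over 40 N, if the wrist force passes 120 N, or if a joint passes its speed limit or range.

ROBOT

A 7-joint arm with a two-finger parallel gripper is mounted at the origin on the work surface; the furniture and walls round the work are solid. World frame = base frame: x ahead of the robot, y to its left, z up, the work surface at z = 0. Lengths are in m, angles in rad, forces in N, time in s.
With the tool pointing down it reaches from about 0.425 to 1.025 m from the base axis. Payload 9.4 kg.
Tool frame: the origin (TCP) lies between the finger pads, 19 mm behind the fingertips; this is the grasp point; z points along the fingers, y is the line along which they close (so a half turn about z gives the same grasp; the last joint's range is limited). The gripper opens to 93 mm and grips with 3 to 60 N. Pads are 15 mm wide; open, the fingers measure 128 mm over their backs; the gripper's body (75 mm by 188 mm) begins 65 mm behind the grasp point.
Start: joints at [1.207, 0.599, -0.003, 1.599, 0.002, 0.943, -0.08], TCP at [0.205, -0.695, 0.237] pointing down, gripper open.
Joint ranges: [-2.57, 2.57], [-0.35, 1.97], [-1.29, 1.29], [0.11, 2.56], [-1.05, 4.19], [0.11, 1.86], [-2.63, 2.63]. Speed limits (rad/s): [2.22, 2.22, 3.01, 3.01, 3.14, 3.14, 3.14].

INTERFACE

Orientations are given as a rotation vector (axis times angle).
In Python, from plant import * gives the robot as it stands. The module is installed in compiled form; this text tells all that it offers.
- The arm moves only by the tool drive_tool, never from a script. Its argument "increments" is text: rows parted by semicolons, each of 5 numbers parted by spaces: the shift along the tool's x, y, z in m, then the turn about the tool's z in degrees, then the opening, from -1 (shut) to 1 (fully open). A call has 1 to 10 rows; each row shifts and turns the commanded pose from where the row before left it, along the tool's axes as they then stand; what a row does not reach is not made up. A row lasts 1/10 s, in which the tool goes at most 50 mm and 8.59 degrees, less where a joint would pass 70% of its speed; a pose out of reach is approached as far as the arm can. A call is refused whole if a number of a shift passes 0.05 or a number of a turn 8.59, either way. A call with a gripper value outside its range is refused whole. The fingers move at their own pace and stop on an object; "newtons" is the grip in N (left out, the last holds). Time passes only in rows, so rows that do not move let the fingers close. It gives the time, the measured TCP pose, the force, the opening and the grip force at its end, in the units of the state.
- observe(): the state, without advancing time (a new reading comes with each control period).
- read_camera(name): name is "side" or "top" or "wrist"; returns the picture (420x560x3 uint8, red, green, blue); there is no depth.
- camera_model(name): a dict with "fx", "fy", "cx", "cy" (pixels), "rvec" (rotation vector, rad) and "tvec" (3), from world to camera coordinates, as OpenCV has them; the wrist camera has in their place "hand_eye" (4x4, takes a point from camera to tool coordinates, whose origin is the TCP and whose axes are the flange's). Camera axes: x right, y down, z forward; pixel columns grow to the right and rows downward; lengths in m; the calibration is good to about 2 mm. A picture is of the moment at which its call begins: read the wrist's pose just before it. camera_model takes no time and is no camera call.
- finish_job(): hands the job in; it is judged then, once.
The state is a dict: "time": time; "qpos": joint angles; "qd": joint speeds; "joint_torque": joint torques, N m; "tcp_pos": TCP position; "ee_rot": TCP orientation; "contact_force": force on the tool from outside, world axes, zero at the start; "torque": the same for the moment, N m; "opening": finger opening in m; "gripper_force": force on a finger pad.
Only numpy, scipy, OpenCV 4.12 (cv2) and the standard library are available. Lean on these libraries where they do the work, as an engineer would, in place of code of your own. Each camera call takes 0.05 s, during which the arm holds its last target. There are 200 camera calls.

## Working session

There is one attempt and no reset: what is moved stays moved. The work goes in short steps, Python scripts to look and compute and a tool call to move; the robot and the scene stay as the last step left them, time stands still between calls to the robot, and variables do not carry over. Pictures are saved under pics/ and viewed, at most 10 in all, crops included, and the job is handed in when it is done.

Besides the shell and the picture viewer there is one more tool, called after "Request:" as a command line: name --argument value ..., lists and objects as JSON in quotes. drive_tool: Moves the arm, as the interface text tells. Its arguments: {"type":"object","properties":{"increments":{"type":"string"},"newtons":{"type":"number"}},"required":["increments"]}

```bash
mkdir -p pics; python3 - <<'E'
from plant import *
import cv2
s=observe();print(s)
for n in("top","side"):
    cv2.imwrite(f"pics/{n}0.png",cv2.resize(read_camera(n)[:,:,::-1],(800,600),interpolation=cv2.INTER_CUBIC));print(n,camera_model(n))
print(camera_model("wrist"))
E
```

```text
{'time': 0.0, 'qpos': array([ 1.20729507,  0.60013685, -0.00252503,  1.60010002,  0.00182027,
        0.94287814, -0.07981226]), 'qd': array([-3.88384538e-04,  7.67585093e-04, -1.12046177e-04, -3.22266536e-05,
        9.55428175e-04, -1.58721239e-03,  9.28124453e-04]), 'joint_torque': array([-2.86535185e-03, -7.65087461e+01,  1.49664279e+00, -2.52350664e+01,
       -5.25002531e-02,  1.69372890e-02,  1.52775383e-04]), 'tcp_pos': array([ 0.20493887, -0.69497499,  0.2365624 ]), 'ee_rot': array([-3.10787955e+00, -4.48820465e-01,  5.97904383e-04]), 'contact_force': array([0.03744121, 0.00436655, 0.57837697]), 'torque': array([ 0.00875175, -0.01933643,  0.02007254]), 'gripper_force': 0.0, 'opening': 0.09303000000804264}
top {'fx': 489.1826698202546, 'fy': 489.1826698202546, 'cx': 283.8815314274893, 'cy': 210.07935953200115, 'rvec': array([ 2.18172986, -2.19267061,  0.04738329]), 'tvec': array([0.00548703, 0.55738902, 1.57326892])}
side {'fx': 417.09830909735774, 'fy': 417.09830909735774, 'cx': 276.3145995284268, 'cy': 206.60325772916116, 'rvec': array([ 0.00337618, -2.77178703,  1.42211215]), 'tvec': array([0.53697299, 0.086493  , 1.23932081])}
{'fx': 373.1173542803188, 'fy': 373.1173542803188, 'cx': 280.6601886915675, 'cy': 214.83204241011865, 'hand_eye': array([[-1.39185424e-04, -9.55651302e-01, -2.94500543e-01,
         8.27007496e-02],
       [ 9.99999844e-01, -2.92120133e-04,  4.75311800e-04,
         3.27783716e-04],
       [-5.40261878e-04, -2.94500431e-01,  9.55651194e-01,
        -1.48557945e-01],
       [ 0.00000000e+00,  0.00000000e+00,  0.00000000e+00,
         1.00000000e+00]])}
```

View pics/top0.png

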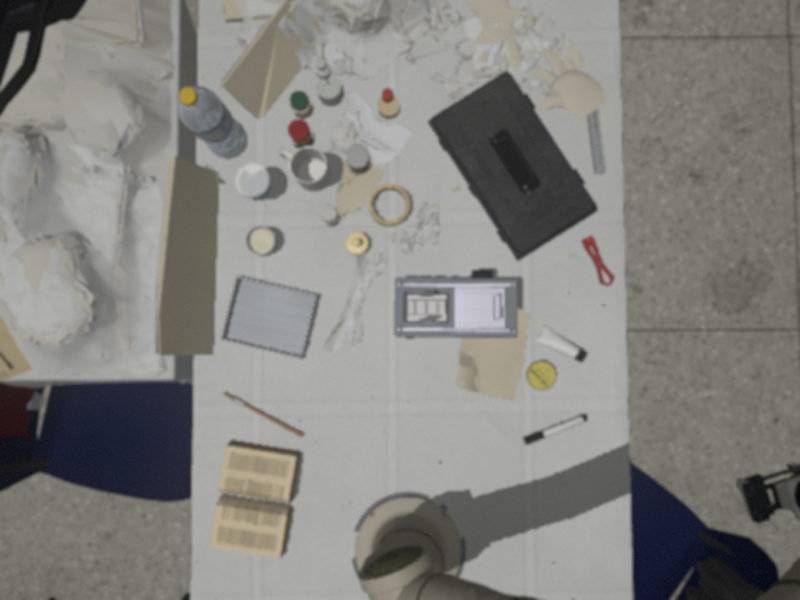

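View pics/side0.png

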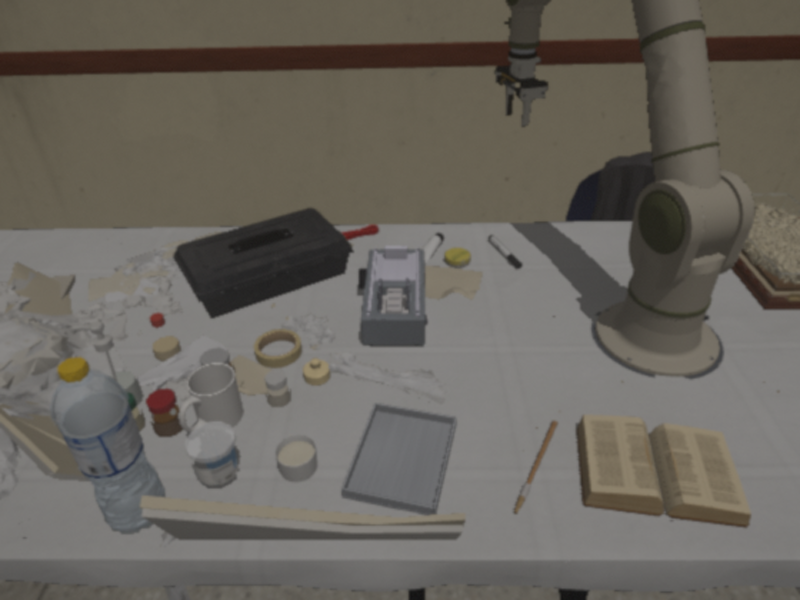

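The top view shows +x up and +y left. The extractor is at about (458,307) with its bay and cartridge at (428,307). The shutter handle is at (498,307), and the tray has corners (243,276), (321,292), (305,357) and (223,342). In the side view the tabs are near (393,295) and the tray is at (402,457), with the wax tin, paste pot and weight left of it.

```bash
cat > h.py <<'E'
import numpy as np, cv2
from scipy.spatial.transform import Rotation as R
from plant import *
def cam(n,state=None):
    m=camera_model(n);K=np.array([[m['fx'],0,m['cx']],[0,m['fy'],m['cy']],[0,0,1]])
    if n=='wrist':
        T=np.eye(4);T[:3,:3]=R.from_rotvec(state['ee_rot']).as_matrix();T[:3,3]=state['tcp_pos']
        W=T@m['hand_eye'];r=W[:3,:3].T;return K,r,-r@W[:3,3]
    return K,R.from_rotvec(m['rvec']).as_matrix(),m['tvec']
def plane(c,px,z):
    K,r,t=c;o=-r.T@t;d=r.T@np.linalg.inv(K)@[*px,1];return o+d*(z-o[2])/d[2]
def tri(c1,p1,c2,p2):
    A=[];b=[]
    for (K,r,t),p in((c1,p1),(c2,p2)):
        o=-r.T@t;d=r.T@np.linalg.inv(K)@[*p,1];d/=np.linalg.norm(d);P=np.eye(3)-np.outer(d,d);A.append(P);b.append(P@o)
    x,res,*_=np.linalg.lstsq(np.vstack(A),np.hstack(b),rcond=None);return x,np.sqrt(res)
E
python3 - <<'E'
from h import *
k=1/1.42857
t=cam('top');s=cam('side')
for n,p,z in[('deckUL',(396,277),.075),('UR',(521,277),.075),('LR',(518,337),.075),('LL',(395,337),.075),('cart',(428,307),.1),('handle',(498,307),.11),
 ('t1',(243,276),.022),('t2',(321,292),.022),('t3',(305,357),.022),('t4',(223,342),.022),('pot',(262,240),.044),('weight',(357,243),.04),('tin',(541,375),.02)]:
    print(n,plane(t,np.array(p)*k,z).round(3))
print(tri(t,np.array((428,307))*k,s,np.array((393,295))*k))
print(tri(t,np.array((498,307))*k,s,np.array((398,255))*k))
st=observe();print(R.from_rotvec(st['ee_rot']).as_matrix().round(3))
E
```

```text
deckUL [0.605 0.023 0.075]
UR [ 0.603 -0.251  0.075]
LR [ 0.472 -0.243  0.075]
LL [0.474 0.025 0.075]
cart [ 0.538 -0.047  0.1  ]
handle [ 0.536 -0.196  0.11 ]
t1 [0.614 0.372 0.022]
t2 [0.577 0.194 0.022]
t3 [0.43  0.23  0.022]
t4 [0.464 0.416 0.022]
pot [0.693 0.325 0.044]
weight [0.685 0.111 0.04 ]
tin [ 0.387 -0.301  0.02 ]
(array([ 0.53909202, -0.04695565,  0.07981055]), array([0.00078851]))
(array([ 0.53406327, -0.19875126,  0.08373659]), array([0.00494108]))
[[ 0.959  0.283 -0.001]
 [ 0.283 -0.959  0.001]
 [-0.    -0.001 -1.   ]]
```

Request:
drive_tool --increments "0 0 0 -8.2 1;0 0 0 -8.2 1;0 0 0 -8.2 1;0 0 0 -8.2 1;0 0 0 -8.2 1;0 0 0 -8.2 1;0 0 0 -8.2 1;0 0 0 -8.2 1;0 0 0 -8 1"

```text
time: 1.0
tcp_pos: [0.2049, -0.6952, 0.2369]
ee_rot: [-2.214, -2.228, -0.0]
contact_force: [-0.4, 0.5, -0.3]
opening: 0.0932
gripper_force: 0.0
```

Request:
drive_tool --increments "0.04 0.021 0 0 1;0.04 0.021 0 0 1;0.04 0.021 0 0 1;0.04 0.021 0 0 1;0.04 0.021 0 0 1;0.04 0.021 0 0 1;0.04 0.021 0 0 1;0.04 0.021 0 0 1"

```text
time: 1.8
tcp_pos: [0.3733, -0.3736, 0.2373]
ee_rot: [-2.221, -2.222, 0.0]
contact_force: [0.9, -0.1, -0.1]
opening: 0.0931
gripper_force: 0.0
```

Request:
drive_tool --increments "0.04 0.021 0 0 1;0.04 0.021 0 0 1;0.04 0.021 0 0 1;0.04 0.021 0 0 1;0.04 0.021 0 0 1;0.04 0.021 0 0 1;0.04 0.021 0 0 1;0.04 0.021 0 0 1;0 0 0 0 1;0 0 0 0 1"

```text
time: 2.8
tcp_pos: [0.5406, -0.0542, 0.237]
ee_rot: [-2.217, -2.225, 0.001]
contact_force: [-1.5, -0.7, -1.0]
opening: 0.0931
gripper_force: 0.0
```

```bash
cat > snap.py <<'E'
import sys,pickle
from h import *
n=sys.argv[1];s=observe();im=read_camera('wrist');pickle.dump((s,im),open(n+'.pkl','wb'))
cv2.imwrite(f'pics/{n}.png',cv2.resize(im[:,:,::-1],(800,600),interpolation=cv2.INTER_CUBIC));print(s['tcp_pos'],s['ee_rot'])
E
python3 snap.py w1
```

```text
[ 0.54064305 -0.05418457  0.23700049] [-2.21733160e+00 -2.22452702e+00  9.11013058e-04]
```

View pics/w1.png

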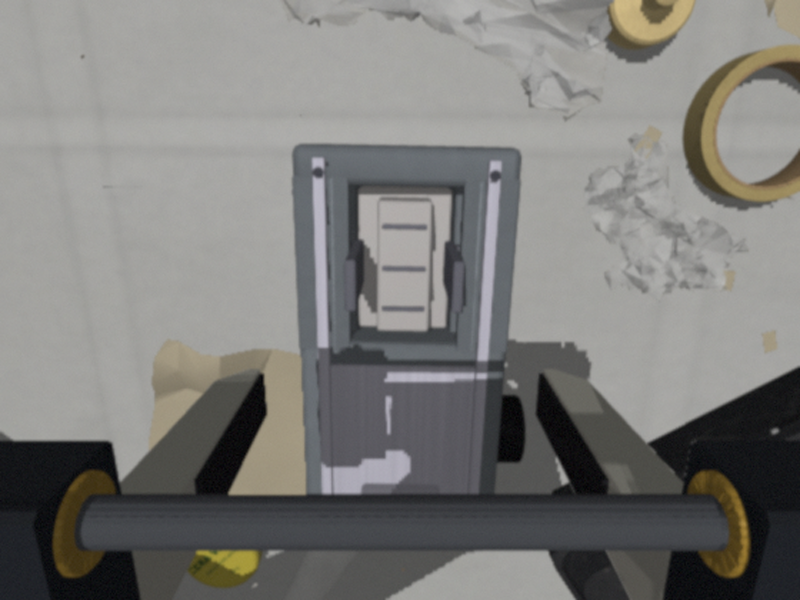

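Request:
drive_tool --increments "-0.04 0 0 0 1;-0.04 0 0 0 1;0 0 0 0 1"

```text
time: 3.15
tcp_pos: [0.539, -0.1431, 0.2368]
ee_rot: [2.231, 2.21, -0.005]
contact_force: [0.3, 0.5, -0.3]
opening: 0.0933
gripper_force: 0.0
```

```bash
python3 snap.py w2
```

```text
[ 0.5389516  -0.14308656  0.23684163] [ 2.23115503  2.21038704 -0.00544944]
```

View pics/w2.png

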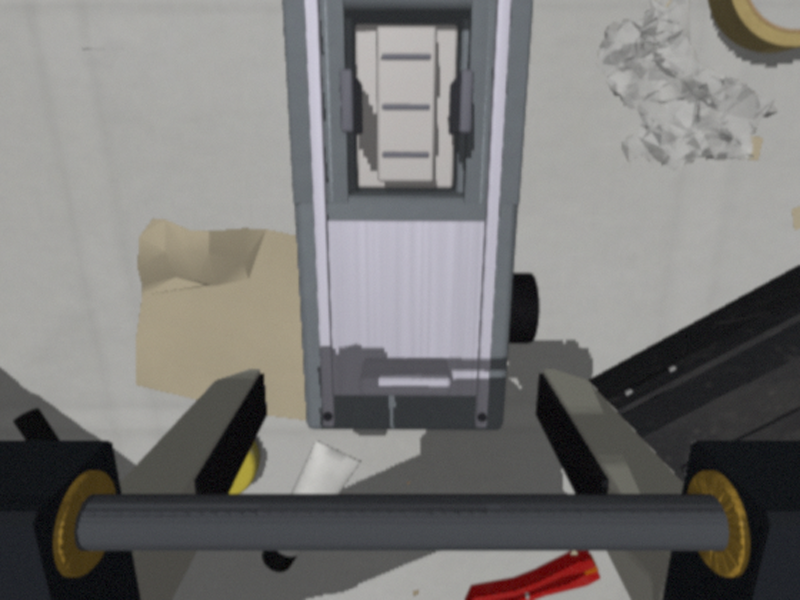

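w1 shows the cartridge at about (404,265) with tabs at x≈350 and x≈456. w2 shows the tabs at y≈100, and the shutter handle top at about (413,382). I'll enlarge both.

```bash
python3 - <<'E'
import pickle,cv2,numpy as np
a=pickle.load(open('w1.pkl','rb'))[1][150:235,230:340];b=pickle.load(open('w2.pkl','rb'))[1][30:115,230:340]
c=pickle.load(open('w2.pkl','rb'))[1][240:300,200:360]
f=lambda i,k:cv2.convertScaleAbs(cv2.resize(i[:,:,::-1],None,fx=k,fy=k,interpolation=cv2.INTER_CUBIC),alpha=1.6,beta=10)
o=np.zeros((600,800,3),np.uint8);o[:306,:396]=f(a,3.6)[:306,:396];o[:306,404:800]=f(b,3.6)[:306,:396];o[330:570,:640]=f(c,4)
cv2.imwrite('pics/c1.png',o)
E
```

```text
(no output)
```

View pics/c1.png

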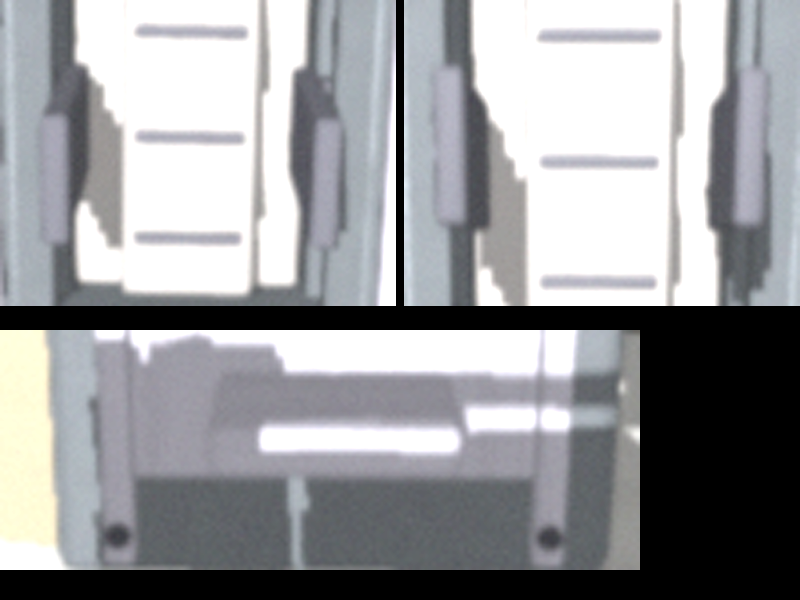

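```bash
python3 - <<'E'
from h import *
import pickle
s1=pickle.load(open('w1.pkl','rb'))[0];s2=pickle.load(open('w2.pkl','rb'))[0]
c1=cam('wrist',s1);c2=cam('wrist',s2)
p=lambda x,y,oy:np.array([230+x/3.6,oy+y/3.6])
L=tri(c1,p(54.5,178,150),c2,p(46,144,30));Rr=tri(c1,p(327,182,150),c2,p(345.5,145,30));print('L',L,'R',Rr,'mid',(L[0]+Rr[0])/2)
print('core mid slat',tri(c1,p(190,136,150),c2,p(195.5,161,30)))
print('handle',plane(c2,(284,270),.11))
k=.7
for c,q in((c1,(318,172)),(c1,(495,175)),(c2,(327,416)),(c2,(482,416))): print(plane(c,np.array(q)*k,.0805).round(4))
E
```

```text
L (array([ 0.51493203, -0.04228654,  0.11995151]), array([0.00011497])) R (array([ 0.57043058, -0.04298122,  0.11974698]), array([0.00019906])) mid [ 0.5426813  -0.04263388  0.11984924]
core mid slat (array([ 0.5427785 , -0.04307585,  0.07791413]), array([0.00012834]))
handle [ 0.54142408 -0.1931546   0.11      ]
[0.4946 0.0121 0.0805]
[0.5931 0.0108 0.0805]
[ 0.491  -0.2282  0.0805]
[ 0.5901 -0.229   0.0805]
```

Request:
drive_tool --increments "0.045 0.002 0 1 1;0.045 0 0 0 1;0 0 0.04 0 1;0 0 0 0 1;0 0 0 0 1"

```text
time: 3.7
tcp_pos: [0.5426, -0.0459, 0.1973]
ee_rot: [-2.24, -2.201, 0.003]
contact_force: [0.2, 0.2, -0.4]
opening: 0.0929
gripper_force: 0.0
```

```bash
python3 - <<'E'
from h import *
s=observe();m=R.from_rotvec(s['ee_rot']).as_matrix();print(s['tcp_pos'],m[:,1],m.T@(np.array([.5427,-.0426,.105])-s['tcp_pos']))
E
```

```text
[ 0.54263866 -0.04592476  0.19734164] [ 0.99984223 -0.01759803 -0.00241476] [0.0033642  0.00022581 0.09233996]
```

Request:
drive_tool --increments "0.003 0 0.03 0 1;0 0 0.03 0 1;0 0 0.02 0 1;0 0 0.012 0 1;0 0 0 0 1;0 0 0 0 1"

```text
time: 4.3
tcp_pos: [0.5441, -0.0427, 0.1064]
ee_rot: [2.24, 2.201, 0.001]
contact_force: [-0.2, -0.3, -0.3]
opening: 0.0929
gripper_force: 0.0
```

Request:
drive_tool --increments "0 0 0 0 -1;0 0 0 0 -1;0 0 0 0 -1;0 0 0 0 -1;0 0 0 0 -1;0 0 0 0 -1;0 0 0 0 -1;0 0 0 0 -1" --newtons 25

```text
time: 5.1
tcp_pos: [0.5431, -0.0423, 0.1057]
ee_rot: [-2.24, -2.202, 0.001]
contact_force: [-2.9, 0.2, 6.5]
opening: 0.0412
gripper_force: 25.0
```

Request:
drive_tool --increments "0 0 -0.01 0 -1;0 0 -0.015 0 -1;0 0 -0.02 0 -1;0 0 -0.02 0 -1;0 0 0 0 -1"

```text
time: 5.6
tcp_pos: [0.5448, -0.0421, 0.1727]
ee_rot: [2.238, 2.2, 0.005]
contact_force: [0.0, 0.2, -1.9]
opening: 0.0412
gripper_force: 25.0
```

```bash
python3 snap.py w3
```

```text
[ 0.54484044 -0.04214986  0.17272867] [2.2384197  2.20030403 0.00451137]
```

View pics/w3.png

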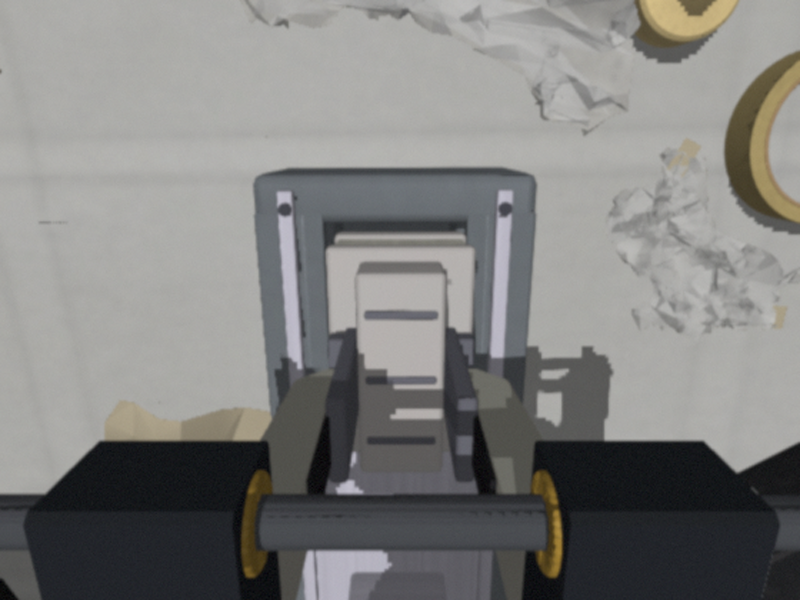

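The cartridge hangs in the fingers, clear of the bay at about (400,350). The deck and rails are undisturbed. I'll raise it further and check the cardboard's height beside the tray.

Request:
drive_tool --increments "0 0 -0.02 0 -1;0 0 -0.02 0 -1;0 0 0 0 -1"

```text
time: 5.95
tcp_pos: [0.5443, -0.0421, 0.2113]
ee_rot: [2.239, 2.201, 0.003]
contact_force: [-0.1, 0.1, -2.5]
opening: 0.0409
gripper_force: 25.0
```

```bash
python3 - <<'E'
from h import *
k=.7;t=cam('top');s=cam('side')
for a in((157,354),(213,354)):
  for b in((465,515),(463,536)): print(a,b,tri(t,np.array(a)*k,s,np.array(b)*k))
st=observe();m=R.from_rotvec(st['ee_rot']).as_matrix();print(st['tcp_pos'],m.T@(np.array([.53,.285,.21])-st['tcp_pos']))
for q in ((408,407),(455,418),(438,511),(345,496)): print(plane(s,np.array(q)*k,.022))
E
```

```text
(157, 354) (465, 515) (array([0.43972727, 0.51958277, 0.14819405]), array([0.00085834]))
(157, 354) (463, 536) (array([0.44045641, 0.53008956, 0.11938024]), array([0.00098249]))
(213, 354) (465, 515) (array([0.4321456 , 0.43773217, 0.02751632]), array([0.00745001]))
(213, 354) (463, 536) (array([ 0.43283019,  0.44827954, -0.00960403]), array([0.0054183]))
[ 0.54433723 -0.04214735  0.21129061] [ 0.32685516 -0.01991931  0.00123997]
[0.50997488 0.21584634 0.022     ]
[0.42807319 0.24255072 0.022     ]
[0.4660195  0.42746725 0.022     ]
[0.60753609 0.40099987 0.022     ]
```

Request:
drive_tool --increments "0.02 -0.002 0 0 -1;0.035 -0.002 0 0 -1;0.04 -0.002 0 0 -1;0.04 -0.002 0 0 -1;0.04 -0.002 0 0 -1;0.04 -0.002 0 0 -1;0.04 -0.002 0 0 -1;0.035 -0.002 0 0 -1;0.025 -0.002 0 0 -1;0.015 -0.002 0 0 -1"

```text
time: 6.95
tcp_pos: [0.5281, 0.2903, 0.2085]
ee_rot: [-2.237, -2.205, 0.002]
contact_force: [-0.0, -0.8, -2.6]
opening: 0.0407
gripper_force: 25.0
```

Request:
drive_tool --increments "0 0 0 3.5 -1;0 0 0 3.5 -1;0 0 0 3 -1;0 0 0 0 -1;0 0 0 0 -1"

```text
time: 7.45
tcp_pos: [0.529, 0.2873, 0.2096]
ee_rot: [2.422, 2.0, -0.002]
contact_force: [0.2, -0.9, -2.9]
opening: 0.0413
gripper_force: 25.0
```

```bash
python3 snap.py w4;  python3 - <<'E'
from h import *
im=read_camera('side')[:,:,::-1][210:400,180:380]
im2=read_camera('top')[:,:,::-1][170:270,140:250]
o=np.zeros((600,800,3),np.uint8);o[:418,:440]=cv2.resize(im,None,fx=2.2,fy=2.2,interpolation=2);o[:320,445:797]=cv2.resize(im2,None,fx=3.2,fy=3.2,interpolation=2)
cv2.imwrite('pics/c2.png',o)
E
```

```text
[0.52897746 0.28734746 0.20955226] [ 2.42238991e+00  2.00002133e+00 -2.05085444e-03]
```

View pics/w4.png

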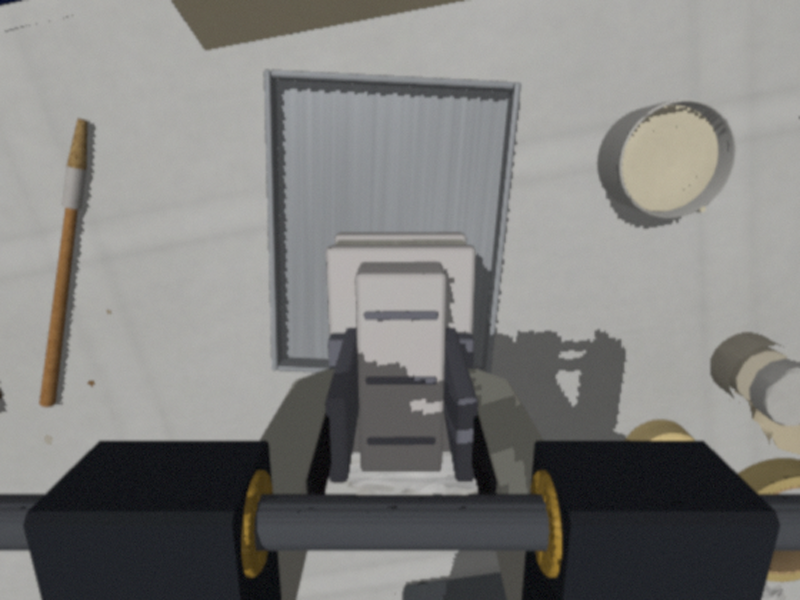

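View pics/c2.png

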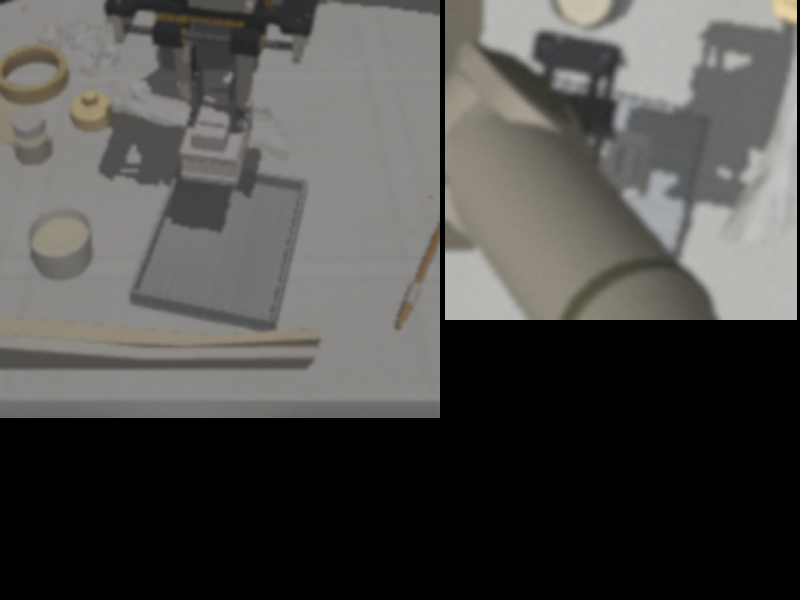

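w4 shows the tray rim corners at (267,71), (520,84) and (275,368), with the cartridge aligned above it. The pot is far to the right, at (670,160).

```bash
python3 - <<'E'
from h import *
import pickle
s=pickle.load(open('w4.pkl','rb'))[0];c=cam('wrist',s)
P=[plane(c,np.array(q)*.7,.022) for q in((267,71),(520,84),(275,368))]
for p in P:print(p)
cen=(P[1]+P[2])/2;m=R.from_rotvec(s['ee_rot']).as_matrix();print(cen,np.linalg.norm(P[0]-P[1]),np.linalg.norm(P[0]-P[2]));print('tray centre in tool',m.T@(cen-s['tcp_pos']))
print(np.degrees(np.arctan2(*(P[0]-P[2])[[1,0]])),m[:,0],m[:,1],m[:,2])
E
```

```text
[0.47600564 0.42143295 0.022     ]
[0.6193203  0.38663861 0.022     ]
[0.43228935 0.2392794  0.022     ]
[0.52580482 0.31295901 0.022     ] 0.14747792695473821 0.18732600004521185
tray centre in tool [ 0.02476614 -0.00784279  0.18752866]
76.50443349595156 [ 0.18928574  0.98192136 -0.00116314] [ 9.81921680e-01 -1.89286560e-01 -6.42062782e-04] [-8.50621086e-04 -1.02057468e-03 -9.99999117e-01]
```

Request:
drive_tool --increments "0.015 -0.007 0.015 2.5 -1;0 0 0.025 0 -1;0 0 0.025 0 -1;0 0 0.02 0 -1;0 0 0.012 0 -1;0 0 0.005 0 -1;0 0 0 0 -1;0 0 0 0 -1"

```text
time: 8.4
tcp_pos: [0.5255, 0.3045, 0.1092]
ee_rot: [2.466, 1.946, 0.002]
contact_force: [0.5, 0.2, -1.9]
opening: 0.041
gripper_force: 25.0
```

Request:
drive_tool --increments "0 0 0.004 0 -1;0 0 0.003 0 -1;0 0 0.002 0 -1;0 0 0 0 -1;0 0 0 0 -1"

```text
time: 8.9
tcp_pos: [0.5251, 0.3041, 0.0994]
ee_rot: [-2.467, -1.946, 0.0]
contact_force: [0.3, 0.6, -2.0]
opening: 0.0412
gripper_force: 25.0
```

Request:
drive_tool --increments "0 0 0.001 0 -1;0 0 0.001 0 -1;0 0 0 0 -1"

```text
time: 9.2
tcp_pos: [0.5251, 0.3042, 0.0978]
ee_rot: [2.466, 1.946, 0.0]
contact_force: [-1.0, -0.7, 2.3]
opening: 0.0413
gripper_force: 25.0
```

Request:
drive_tool --increments "0 0 0 0 0.9;0 0 0 0 0.9;0 0 0 0 0.9;0 0 0 0 0.9;0 0 0 0 0.9;0 0 0 0 0.9"

```text
time: 9.8
tcp_pos: [0.5252, 0.3043, 0.0974]
ee_rot: [-2.467, -1.946, -0.0]
contact_force: [0.6, 0.1, -0.4]
opening: 0.0843
gripper_force: 0.0
```

Request:
drive_tool --increments "0 0 -0.01 0 0.9;0 0 -0.03 0 0.9;0 0 -0.04 0 0.9;0 0 -0.04 0 0.9;0 0 0 0 0.9;0 0 0 0 0.9"

```text
time: 10.4
tcp_pos: [0.5254, 0.3043, 0.219]
ee_rot: [2.466, 1.945, 0.004]
contact_force: [-0.0, -0.2, 0.5]
opening: 0.0882
gripper_force: 0.0
```

```bash
python3 snap.py w5
```

```text
[0.52544212 0.30428359 0.21896708] [2.46639918 1.94511627 0.00399866]
```

View pics/w5.png

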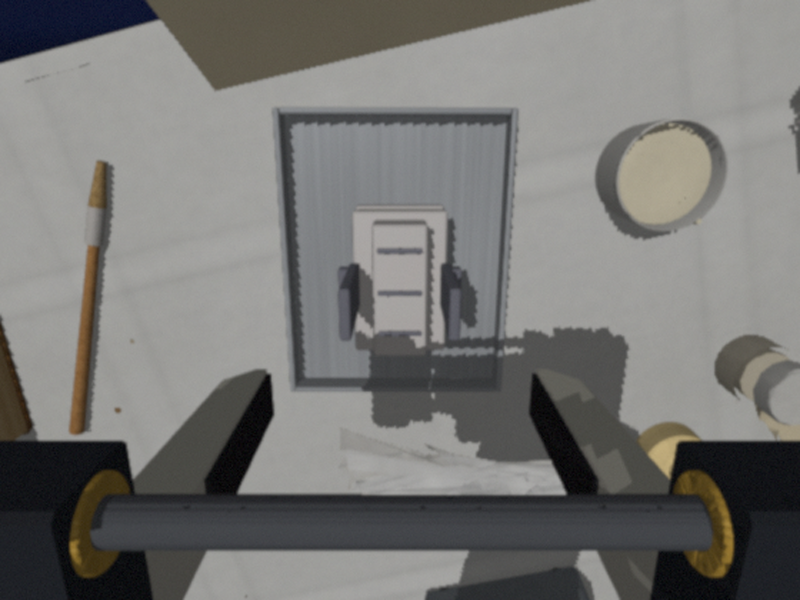

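The cartridge stands upright inside the tray at about (400,280), tabs sprung out. Next is the shutter, pushed with closed fingers.

Request:
drive_tool --increments "0 0 0 -6.4 -1;0 0 0 -6.3 -1;-0.03 0.002 0 0 -1;-0.04 0.002 0 0 -1;-0.04 0.002 0 0 -1;-0.04 0.002 0 0 -1;-0.04 0.002 0 0 -1;-0.04 0.002 0 0 -1;-0.04 0.002 0 0 -1;-0.04 0.002 0 0 -1"

```text
time: 11.45
tcp_pos: [0.536, -0.0077, 0.2162]
ee_rot: [-2.235, -2.206, 0.003]
contact_force: [1.0, 0.1, 1.0]
opening: 0.0131
gripper_force: 0.0
```

Request:
drive_tool --increments "-0.04 0.002 0 0 -1;-0.04 0.002 0 0 -1;-0.04 0.002 0 0 -1;-0.04 0.002 0 0 -1;-0.04 0 0 0 -1;-0.031 0 0 0 -1;0 0 0 0 -1;0 0 0 0 -1"

```text
time: 12.25
tcp_pos: [0.541, -0.2373, 0.216]
ee_rot: [-2.236, -2.203, 0.001]
contact_force: [0.8, 0.5, 0.5]
opening: 0.0002
gripper_force: 0.0
```

```bash
python3 - <<'E'
from h import *
s=observe();m=R.from_rotvec(s['ee_rot']).as_matrix();print(s['tcp_pos'],m[:,1],m.T@(np.array([.5408,-.237,.107])-s['tcp_pos']),s['opening'])
E
```

```text
[ 0.54103663 -0.2373168   0.21603858] [ 0.99988817 -0.01479042 -0.00221022] [ 1.75743975e-04 -2.93814107e-07  1.09039155e-01] 0.00023761416636018307
```

Request:
drive_tool --increments "0 0 0.03 0 -1;0 0 0.035 0 -1;0 0 0.03 0 -1;0 0 0.013 0 -1;0 0 0 0 -1;0 0 0 0 -1"

```text
time: 12.85
tcp_pos: [0.5424, -0.2364, 0.11]
ee_rot: [2.235, 2.208, 0.001]
contact_force: [-0.8, -0.1, -0.1]
opening: 0.0003
gripper_force: 0.0
```

Request:
drive_tool --increments "0.01 0 0 0 -1;0.015 0 0 0 -1;0.015 0 0 0 -1;0.015 0 0 0 -1;0.015 0 0 0 -1;0 0 0 0 -1"

```text
time: 13.45
tcp_pos: [0.5431, -0.1638, 0.1097]
ee_rot: [-2.232, -2.21, -0.002]
contact_force: [-1.1, 1.0, 0.3]
opening: 0.0004
gripper_force: 0.0
```

Request:
drive_tool --increments "0.015 0 0 0 -1;0.015 0 0 0 -1;0.015 0 0 0 -1;0.01 0 0 0 -1;0.005 0 0 0 -1;0 0 0 0 -1"

```text
time: 14.05
tcp_pos: [0.5435, -0.1058, 0.1093]
ee_rot: [-2.234, -2.208, -0.0]
contact_force: [0.4, 0.7, -0.1]
opening: 0.0006
gripper_force: 0.0
```

Request:
drive_tool --increments "0.004 0 0 0 -1;0.004 0 0 0 -1;0 0 0 0 -1"

```text
time: 14.35
tcp_pos: [0.5436, -0.0988, 0.1093]
ee_rot: [-2.236, -2.206, -0.0]
contact_force: [0.1, 0.3, 0.2]
opening: 0.0004
gripper_force: 0.0
```

Request:
drive_tool --increments "0.003 0 0 0 -1;0.003 0 0 0 -1;0 0 0 0 -1"

```text
time: 14.65
tcp_pos: [0.5437, -0.093, 0.1094]
ee_rot: [-2.236, -2.207, 0.0]
contact_force: [0.2, -2.0, -0.5]
opening: 0.0006
gripper_force: 0.6
```

Request:
drive_tool --increments "0.002 0 0 0 -1;0.002 0 0 0 -1;0 0 0 0 -1"

```text
time: 14.95
tcp_pos: [0.5437, -0.0928, 0.1095]
ee_rot: [2.238, 2.202, -0.005]
contact_force: [0.9, -12.3, 0.1]
opening: 0.0007
gripper_force: 6.5
```

Request:
drive_tool --increments "-0.01 0 0 0 -1;-0.02 0 0 0 -1;0 0 -0.04 0 -1;0 0 -0.04 0 -1;0 0 -0.04 0 -1;0 0 0 0 -1;0 0 0 0 -1"

```text
time: 15.65
tcp_pos: [0.5437, -0.1192, 0.2301]
ee_rot: [2.235, 2.205, 0.002]
contact_force: [-0.1, 0.0, -0.9]
opening: -0.0001
gripper_force: 0.0
```

```bash
python3 snap.py w6
```

```text
[ 0.54368709 -0.1191583   0.23013898] [2.23521000e+00 2.20533767e+00 2.04111604e-03]
```

View pics/w6.png

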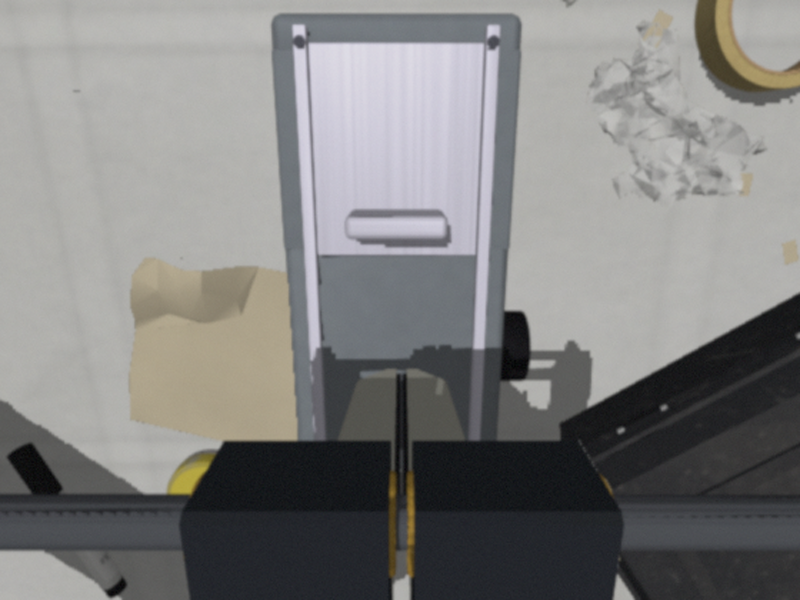

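The shutter covers the whole bay, its front edge at y≈42 by the rail ends and its handle at (397,227). I'll check the travel and hand in.

```bash
python3 - <<'E'
from h import *
import pickle
s=pickle.load(open('w6.pkl','rb'))[0];h=plane(cam('wrist',s),np.array((397,227))*.7,.11);t=h[1]+.1932;print(h,t)
if abs(t-.12)<.004: print(finish_job())
E
```

```text
[ 0.54298834 -0.0778248   0.11      ] 0.11537520253130529
```

```bash
python3 - <<'E'
from h import *
import pickle
S=[pickle.load(open(f'w{i}.pkl','rb'))[0] for i in(1,2,6)];c1,c2,c6=[cam('wrist',s) for s in S]
f=lambda c,x,y,z:plane(c,np.array((x,y))*.7,z)[1].round(4)
print('screws w1,w6',f(c1,407,173.5,.0805),f(c6,397,41,.0805))
print('rear edge w2,w6',f(c2,405,395,.08),f(c6,397,255,.08))
print('front edge w2,w1,w6',f(c2,405,219,.08),f(c1,405,361,.08),f(c6,397,42,.08))
i=pickle.load(open('w6.pkl','rb'))[1];print(i[20:40,260:290].mean((1,2)).round(),i[140:185,280].mean(1).round())
E
```

```text
screws w1,w6 0.0114 0.0121
rear edge w2,w6 -0.214 -0.0983
front edge w2,w1,w6 -0.1032 -0.1014 0.0117
[122. 122. 122. 122. 122. 121. 121. 120. 121. 143. 187. 213. 218. 218.
 218. 218. 218. 218. 218. 218.] [200. 200. 199. 199. 200. 192. 165. 134. 118. 120. 125. 145. 173. 191.
 203. 208. 209. 206. 203. 202. 203. 199. 196. 190. 178. 159. 137. 116.
 103. 102. 102. 102. 122. 166. 188. 195. 194. 182. 145. 116. 117. 120.
 119. 119. 117.]
```

The plate is centred on the bay. Travel measures about 115 mm, so the shutter may have started a few mm in. I'll press once more to be sure it's against the stop.

Request:
drive_tool --increments "0 0 0.04 0 -1;0 0 0.04 0 -1;0 0 0.04 0 -1;0 0 0 0 -1;0.015 0 0 0 -1;0.009 0 0 0 -1;0 0 0 0 -1"

```text
time: 16.4
tcp_pos: [0.5446, -0.0937, 0.1111]
ee_rot: [2.233, 2.207, 0.002]
contact_force: [-0.1, -0.1, 0.7]
opening: 0.0005
gripper_force: 0.0
```

Request:
drive_tool --increments "0.003 0 0 0 -1;0.003 0 0 0 -1;0.003 0 0 0 -1;0 0 0 0 -1"

```text
time: 16.8
tcp_pos: [0.5445, -0.0926, 0.1112]
ee_rot: [2.237, 2.196, -0.006]
contact_force: [1.3, -22.8, 4.7]
opening: 0.0004
gripper_force: 11.1
```

The TCP stayed at -0.0926 under 23 N, so the shutter is against its stop. I'll retreat and hand in.

Request:
drive_tool --increments "-0.015 0 0 0 -1;-0.02 0 0 0 -1;0 0 -0.04 0 -1;0 0 -0.04 0 -1;0 0 -0.04 0 -1;0 0 0 0 -1;0 0 0 0 -1;0 0 0 0 -1"

```text
time: 17.6
tcp_pos: [0.5428, -0.121, 0.229]
ee_rot: [-2.236, -2.206, 0.001]
contact_force: [-0.7, -0.4, -0.9]
opening: 0.0005
gripper_force: 0.0
```

```bash
python3 -c "
from plant import *
print(finish_job())"
```

```text
the job is handed in; nothing more can be done
None
```

The job is handed in at about 17.6 s (no verdict was returned): the cartridge stands upright in the tray, the shutter is closed against its stop (it held at 23 N), and the weight, tin and pot were left alone.

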